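# Re-hang a parts tray from the storage rail to the dock rail

### The arm

A 6-joint arm with a two-finger parallel gripper is mounted at the origin on the work surface. World frame = base frame: x ahead of the robot, y to its left, z up, the work surface at z = 0. Lengths are in m, angles in rad, forces in N, time in s.
With the tool pointing down it reaches from about 0.35 to 0.975 m from the base axis. Payload 7.1 kg.
Tool frame: the origin (TCP) lies on the centre line of the jaws, within the pads' length; the fingertips stand 19 mm ahead of it and the grasp point (between the pads) is the TCP; z points along the fingers, y is the direction in which the jaws open and shut (so a half turn about z gives the same grasp; the last joint's range is limited). The gripper opens to 88 mm and grips with 3 to 60 N. Pads are 20 mm wide; open, the fingers measure 115 mm over their backs; the gripper's body (75 mm by 178 mm) begins 61 mm behind the grasp point.
Start: joints at [-1.266, 0.423, 1.63, -0, 1.089, -0.019], TCP at [0.199, -0.592, 0.242] pointing down, gripper open.
Joint ranges: [-3, 3], [-0.9, 2.11], [0.09, 2.58], [-1.31, 4.45], [0.11, 2.69], [-2.54, 2.54]. Speed limits (rad/s): [2.39, 2.39, 3.01, 3.14, 3.14, 3.14].

### API

Orientations are given as a unit quaternion [w, x, y, z].
In Python, from plant import status, eyes, ctrl gives the robot as it stands.
- The arm moves only by the tool servo_tool, never from a script. Its argument "steps" is a list of rows, each an object with "dp": the shift along the tool's x, y, z in m, a list of three; "rot": the turn, a rotation vector about the tool's x, y, z in rad, a list of three; "hand": the opening, from 0 (shut) to 1 (fully open). In form: [{"dp": [dx, dy, dz], "rot": [wx, wy, wz], "hand": hand}, ...]. A call has exactly 5 rows; each row is the pose to reach, as a shift and turn from the pose commanded when the call began, along the tool's axes at that moment; what a row does not reach only later rows make up. A row lasts 1/10 s, in which the tool goes at most 50 mm and 8.59 degrees, less where a joint would pass 70% of its speed; a pose out of reach is approached as far as the arm can. A call with a gripper value outside its range is refused whole. The fingers move at their own pace and stop on an object; "squeeze" is the grip in N (left out, the last holds). Time passes only in rows, so rows that repeat a pose let the fingers close, or fill a call up. It gives the time, the measured TCP pose, the force and the opening at its end, in the units of the state.
- status.get_obs(): the state, without advancing time (a new reading comes with each control period).
- eyes.grab_frame(name): name is "scene" or "top"; returns the picture (384x512x3 uint8, blue, green, red); there is no depth.
- eyes.get_calibration(name): a dict with "vertical_fov" (degrees; the focal length in pixels is half the picture's height over the tangent of half this angle, whatever the lens; pixels are square), "cx", "cy" (the principal point, pixels), "dist" ([k1, k2, p1, p2, k3] as OpenCV has them; the pictures are not rectified), "R" (3x3) and "t" (3): a world point X has camera coordinates R X + t. Camera axes: x right, y down, z forward; pixel columns grow to the right and rows downward; lengths in m; the calibration is good to about 2 mm. A picture is of the moment at which its call begins. get_calibration takes no time and is no camera call.
- ctrl.job_done(): hands the job in, once; it reports no verdict.
The state is a dict: "time_s": time; "joints": joint angles; "qvel": joint speeds; "tau": joint torques, N m; "tool_pos": TCP position; "orientation": TCP orientation; "ft_force": force on the tool from outside, world axes, zero at the start; "wrist_torque": the same for the moment, N m; "gripper_width": opening from 0.0 (shut) to 1.0 (fully open).
Only numpy, scipy, OpenCV 4.12 (cv2) and the standard library are available. Lean on these libraries where they do the work, as an engineer would, in place of code of your own. Each camera call takes 0.05 s, during which the arm holds its last target. There are 200 camera calls.

### The job

Move the hanging parts tray from the short storage rail to the longer dock rail without setting it down, keeping it level so that the parts stay in it. Hook it gently and fully down on the dock rail, clear of the spring stop, then slide it along the rail gently until it presses the stop's plunger in a little, without ramming it, and leave it hanging there. Leave the other things on the bench alone.

Things in the scene. Friction and masses are not known exactly. Their poses are not given: they have to be found in the camera images.
- tray: Hang-on parts tray, grey 3 mm sheet steel, 90 (its x, front to back) x 120 mm (its y), 0.35 to 0.7 kg with its parts. Origin: centre of the floor's underside; +x to its back, z up. Front wall 33 high, sides 40 high, rear cheeks (x 12 to 42) 84 high, back plate (rear face x = 45) 93 high. Centre of mass about under the handle. Hung, it droops about 2 degrees (front down).
- tray_handle (a point): Centre of the tray's fixed wooden handle bar: 12 mm thick (tray x), 14 mm high, 114 mm long along tray y; above the tray's middle, 135 mm above its underside, 45 mm above the rail when hung. Axes as the tray. To be pinched from above, fingers closing along tray x.
- tray_hooks (a point): Midpoint between the tray's two hooks, under their bridges (tray x 51, y 0, z 90 mm). Hooks are 20 wide at y = -42 and +42; gap between back plate and leg 12 mm (x 45 to 57); legs 3 thick down to z = 66, then flaring back to x 64, z 58. So raise the tray 40 mm to unhook or hook on; the back plate then still stands in front of the rail. Black nylon hooks; two 1.5 mm beads low on the back plate meet the rest bar.
- store: Storage stand, fixed; the tray hangs on it at the start. Two 20 mm posts 170 mm apart inside, ending level with the rail top; feet 170 mm long in x. Origin: on the bench under the rail's middle; rail along y. The tray hangs on its -x side (robot side). Fully down the tray's origin is at x = -54 (up to 4 mm nearer 0), z = 100 mm here. The two stands may swap sides, left and right.
- store_rail (a point): Middle of the top edge of the storage rail, 190 mm above the bench: flat steel bar 6 mm thick (x), 25 mm high, along the stand's y. Below it a round rest bar, 12 mm diameter, axis 115 mm above the bench, 1 mm behind (x +1), against which the lower back plate rests.
- dock: Dock stand, fixed, longer: 250 mm inside between its posts (y -125 to +125 mm), else built like the storage stand with the same heights, rail and rest bar; the tray hangs on it likewise (origin x about -54, z 100 mm here when fully down) and can slide along y. It carries the spring stop on its -y post. Origin on the bench under the rail's middle.
- dock_rail (a point): Middle of the top edge of the dock rail, 190 mm above the bench, axes as the dock stand; same bar section as the storage rail. Sliding the tray takes a few newtons of friction by itself, more the harder it is pressed down. Forcing or dropping the tray on the stand is a fault (over 40 N summed over all contacts; hanging at rest is 10 to 16 N).
- stop: Spring stop on the dock's -y post: aluminium block with an adjusting screw and a rubber-faced spring plunger (16 mm across) pointing along +y at the tray's rear cheek. Origin: middle of the block's inner face (dock x -27, y -125, z 170). The rubber face stands 25 to 65 mm out from it: set by hand, NOT measured. Plunger: damped; 0.8 N to start, 0.6 N/mm, 6 mm travel, then hard. Over 12 N is a fault.
- servo: black hobby servo, 20 x 40 x 37 mm, loose in the tray; must stay in it. Origin: centre of its underside
- bearing1: small ball bearing, 22 mm across, 7 mm high, loose in the tray; must stay in it
- bearing2: ball bearing, 26 mm across, 8 mm high, loose in the tray; must stay in it
- caliper: digital caliper, 155 mm long, lying flat on the bench under the dock stand; leave it alone
- tape: roll of black tape, 90 mm across, 19 mm high, on the bench under the store stand; leave it alone
- screwdriver: screwdriver, 180 mm, lying on the bench near the robot; leave it alone
- bracket: small aluminium U bracket, 40 x 25 x 33 mm, on the bench near the robot; leave it alone
- jar: clear screw jar with black lid, 54 mm across, 62 mm high, on the bench between the robot and the stands; leave it alone
- mug: white mug, 80 mm across, 92 mm high, on the bench well to the left; leave it alone
Things that resemble listed ones, but are neither listed nor needed, are in the scene too. Leave any green look-alike of the tray alone. Leave any green or purple look-alike of the servo alone.

How it is judged:
By the outcome, as a careful person would: the job done as asked, in the order asked, and still so for the second after the job is handed in, with the robot touching nothing.
It also fails if it takes over 72 s, if anything falls off the work surface, if the arm or the gripper's body presses on something with over 40 N, if the wrist force passes 120 N, or if a joint passes its speed limit or range.

## Working session

There is one attempt and no reset: what is moved stays moved. The work goes in short steps, Python scripts to look and compute and a tool call to move; the robot and the scene stay as the last step left them, time stands still between calls to the robot, and variables do not carry over. Pictures are saved under pics/ and viewed, about 8 in all and at most 12, crops included, and the job is handed in when it is done.

Besides the shell and the picture viewer there is one more tool, called after ">>>" by a JSON object that holds its "method" and its "body", one argument or row to a line. servo_tool: Moves the arm, as the interface text tells. Its arguments: {"type":"object","properties":{"steps":{"type":"array"},"squeeze":{"type":"number"}},"required":["steps"]}

```bash
mkdir -p pics; ls; cat > h.py <<'E'
import numpy as np,cv2
from plant import status,eyes,ctrl
def K(n):
    c=eyes.get_calibration(n);f=192/np.tan(np.radians(c['vertical_fov'])/2)
    return np.array([[f,0,c['cx']],[0,f,c['cy']],[0,0,1]]),np.array(c['dist'],float),np.array(c['R']),np.array(c['t'])
def ray(n,uv):
    k,d,R,t=K(n);p=cv2.undistortPoints(np.array([[uv]],float),k,d)[0,0]
    return -R.T@t,R.T@np.array([p[0],p[1],1])
def atz(n,uv,z):
    o,r=ray(n,uv);return o+r*(z-o[2])/r[2]
def proj(n,X):
    k,d,R,t=K(n);return cv2.projectPoints(np.array(X,float).reshape(-1,3),cv2.Rodrigues(R)[0],t,k,d)[0].reshape(-1,2)
def tri(uv1,uv2):
    (o1,r1),(o2,r2)=ray('scene',uv1),ray('top',uv2)
    s=np.linalg.lstsq(np.c_[r1,-r2],o2-o1,rcond=None)[0];a=o1+s[0]*r1;b=o2+s[1]*r2
    return (a+b)/2,np.linalg.norm(a-b)
E
python3 - <<'E'
from h import *
for n in('scene','top'):
    im=eyes.grab_frame(n);cv2.imwrite(f'pics/{n}0.png',im);cv2.imwrite(f'pics/{n}0b.png',cv2.resize(im,(768,576),interpolation=cv2.INTER_CUBIC))
    c=eyes.get_calibration(n);print(n,-np.array(c['R']).T@c['t'],c['vertical_fov'],c['dist'],c['R'][2])
print(status.get_obs())
E
```

```text
pics
scene [ 1.17933262 -1.03159224  1.06500733] 43.16620820350013 [-0.0370011  0.         0.         0.         0.       ] [-0.46511081  0.66290518 -0.58671003]
top [0.38620566 0.01537398 1.38134953] 48.61223524279541 [-0.11176422  0.          0.          0.          0.        ] [ 0.06706298 -0.00352201 -0.99774253]
{'time_s': 0.1, 'joints': array([-1.26599783e+00,  4.23784494e-01,  1.63063396e+00, -1.77913193e-06,
        1.08862677e+00, -1.89895881e-02]), 'qvel': array([ 1.43280906e-03, -2.77411685e-03, -2.38378717e-05, -1.48649660e-03,
       -8.17748635e-04, -1.97500660e-04]), 'tau': array([ 3.08515182e-04, -5.45615780e+01, -2.74323893e+01,  6.45508175e-02,
        1.88509090e-02, -4.41171630e-05]), 'tool_pos': array([ 0.19872967, -0.59203466,  0.24095888]), 'orientation': array([-7.18769858e-04,  9.86923431e-01,  1.61188134e-01, -1.04216341e-04]), 'ft_force': array([ 0.00527139, -0.69364575, -0.56445099]), 'wrist_torque': array([0.03854921, 0.0078691 , 0.00578529]), 'gripper_width': 0.9960252026222912}
```

View pics/scene0b.png

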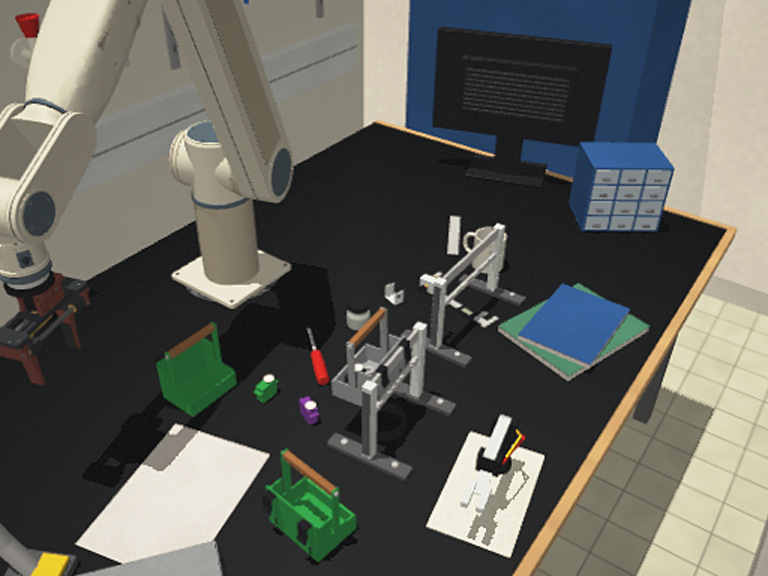

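View pics/top0b.png

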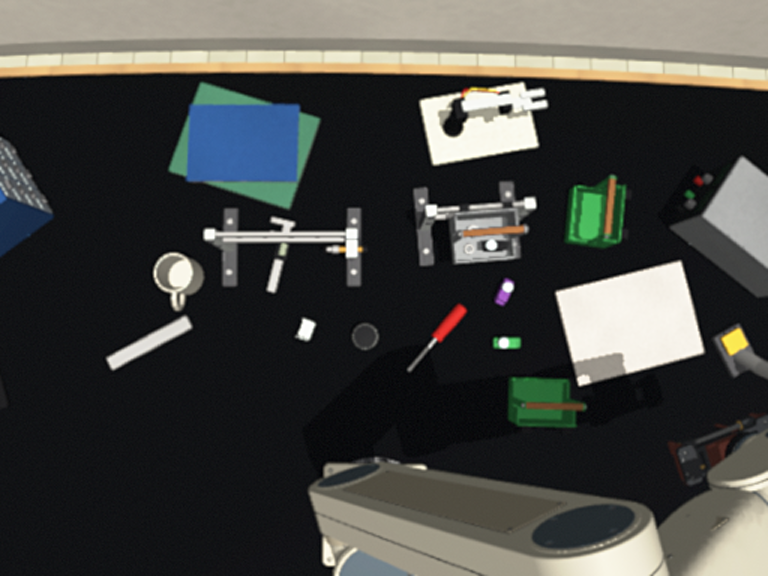

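The grey tray at top (487,240) hangs on the short stand. The two green trays at (597,215) and (542,402) are look-alikes, so I'll leave them. The dock is the longer stand on the left, with the stop on its right (-y) post at about (350,250). Next, enlarged crops.

```bash
python3 - <<'E'
import cv2
t=cv2.imread('pics/top0.png');s=cv2.imread('pics/scene0.png')
a=cv2.resize(t[115:200,270:370],None,fx=6,fy=6,interpolation=cv2.INTER_CUBIC)
cv2.imwrite('pics/ct_store.png',a)
b=cv2.resize(t[130:200,130:250],None,fx=6.5,fy=6.5,interpolation=cv2.INTER_CUBIC)
cv2.imwrite('pics/ct_dock.png',b)
c=cv2.resize(s[145:320,210:360],None,fx=4,fy=4,interpolation=cv2.INTER_CUBIC)[:600]
d=c
cv2.imwrite('pics/cs.png',d);print(a.shape,b.shape,c.shape)
E
```

```text
(510, 600, 3) (455, 780, 3) (600, 600, 3)
```

View pics/ct_store.png

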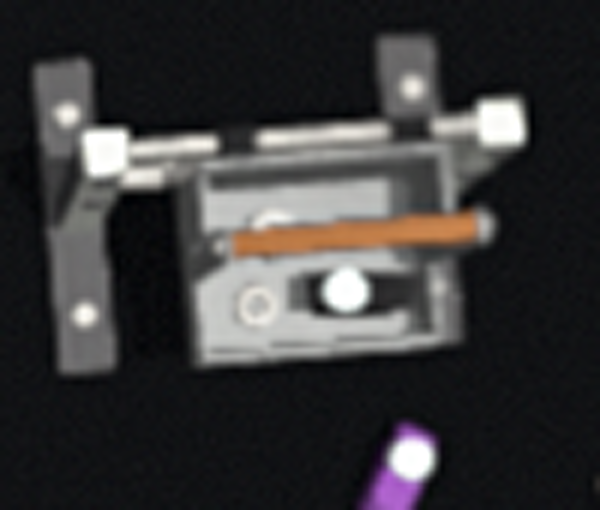

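View pics/ct_dock.png

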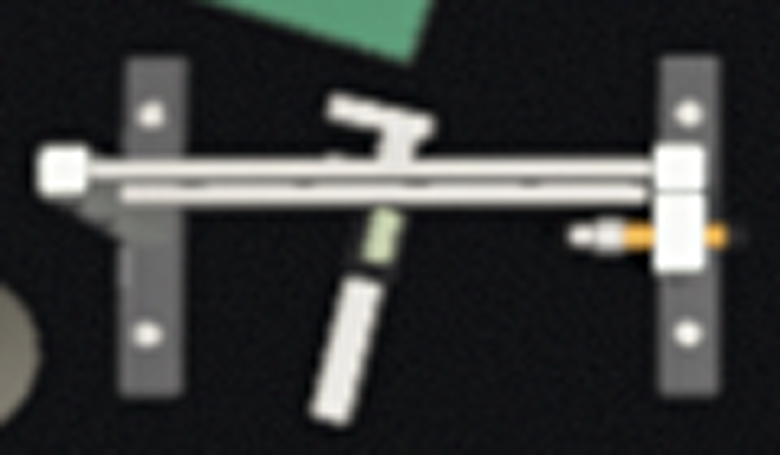

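View pics/cs.png

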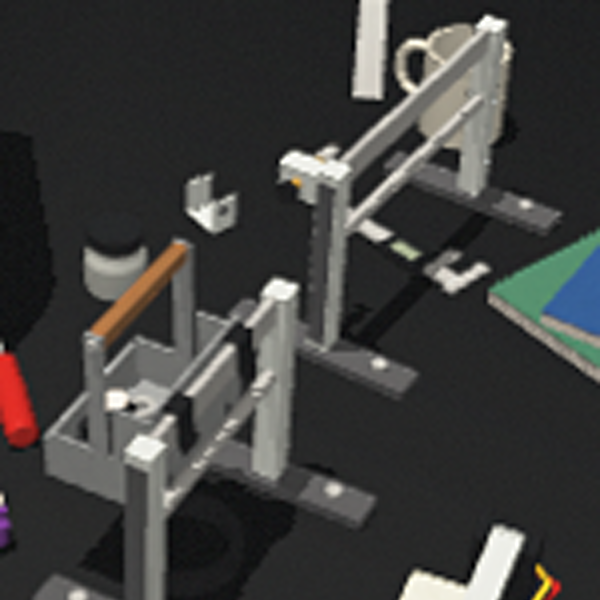

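```bash
python3 - <<'E'
from h import *
from scipy.spatial.transform import Rotation as Ro
S=lambda u,v:(270+(u+.5)/6-.5,115+(v+.5)/6-.5)
D=lambda u,v:(130+(u+.5)/6.5-.5,130+(v+.5)/6.5-.5)
C=lambda u,v:(210+(u+.5)/4-.5,145+(v+.5)/4-.5)
def fr(l,r,n):
    l=l[:2];r=r[:2];d=l-r;y=d/np.linalg.norm(d);x=np.array([y[1],-y[0]]);m=(l+r)/2
    print(n,'mid',m,'len',np.linalg.norm(d),'yaw deg',np.degrees(np.arctan2(x[1],x[0])));return m,x,y
sm,sx,sy=fr(atz('top',S(106,152),.19),atz('top',S(502,122),.19),'store top')
dm,dx,dy=fr(atz('top',D(62,170),.19),atz('top',D(680,167),.19),'dock top')
s2=fr(atz('scene',C(280,292),.19),atz('scene',C(147,447),.19),'store scene')
d2=fr(atz('scene',C(491,26),.19),atz('scene',C(334,172),.19),'dock scene')
h=fr(atz('top',S(232,245),.242),atz('top',S(480,226),.242),'handle top')
h2=fr(atz('scene',C(184,246),.242),atz('scene',C(95,335),.242),'handle scene')
for m in(h,h2):
  e=m[0]-sm;print('handle in store',e@sx,e@sy)
for q in((568,236),(580,236)):
  e=atz('top',D(*q),.170)[:2]-dm;print('plunger in dock',e@dx,e@dy)
print('post top tri',tri(C(147,447),S(502,122)),tri(C(334,172),D(680,167)),tri(C(491,26),D(62,170)),tri(C(280,292),S(106,152)))
o=status.get_obs();print(Ro.from_quat(o['orientation'],scalar_first=True).as_matrix())
E
```

```text
store top mid [ 0.63234446 -0.19423724] len 0.19068041457428528 yaw deg 5.547900217738643
dock top mid [0.57430396 0.18605463] len 0.27088881426086103 yaw deg 0.9817729705900928
store scene mid [ 0.63268453 -0.19252034] len 0.1861805712026122 yaw deg 5.317932054149546
dock scene mid [0.57488866 0.18426523] len 0.26921887749951356 yaw deg 1.0580427702289883
handle top mid [ 0.57666947 -0.20848889] len 0.11403793237102744 yaw deg 5.495478212000522
handle scene mid [ 0.5798444  -0.20833854] len 0.1126051305488022 yaw deg 4.086601984353645
handle in store -0.05679201960767849 -0.008802349178694258
handle in store -0.053617420670447204 -0.008959650184078568
plunger in dock -0.02743427737420118 -0.08542806419957936
plunger in dock -0.027450422038955386 -0.09073249782259797
post top tri (array([ 0.64191904, -0.28788801,  0.19236551]), np.float64(0.0021484068537468625)) (array([0.57678376, 0.05067327, 0.18917535]), np.float64(6.543256272151684e-05)) (array([0.57175501, 0.32152419, 0.18858975]), np.float64(0.0010591887547119032)) (array([ 0.62345534, -0.09927505,  0.18932603]), np.float64(0.00046850699997330814))
[[ 9.48036749e-01  3.18160542e-01 -4.37421441e-04]
 [ 3.18160842e-01 -9.48035738e-01  1.38514475e-03]
 [ 2.60072467e-05 -1.45233850e-03 -9.99998945e-01]]
```

```bash
cat > p.py <<'E'
from h import *
from scipy.spatial.transform import Rotation as Ro
# frames: (x,y,yaw deg) of stand origins
ST=(.6325,-.1940,5.4); DK=(.5745,.1857,1.0)
def loc(f,x,y,z):
    c,s=np.cos(np.radians(f[2])),np.sin(np.radians(f[2]));return np.array([f[0]+c*x-s*y,f[1]+s*x+c*y,z])
B=np.array([[0,1,0],[1,0,0],[0,0,-1.]])
def plan(P,yaw,droop=0):
    o=status.get_obs();R=Ro.from_quat(o['orientation'],scalar_first=True).as_matrix()
    T=Ro.from_euler('ZY',[yaw,-droop],degrees=True).as_matrix()@B
    dp=R.T@(np.array(P)-o['tool_pos']);rv=Ro.from_matrix(R.T@T).as_rotvec()
    np.set_printoptions(precision=4,suppress=True)
    print('t',o['time_s'],'pos',o['tool_pos'],'F',o['ft_force'],'M',o['wrist_torque'],'w',o['gripper_width']);print('dp',dp,'rot',rv,'rows',np.linalg.norm(dp)/.05,np.degrees(np.linalg.norm(rv))/8.59)
E
python3 - <<'E'
from p import *
H=loc(ST,-.0565,-.009,.33);print(H);plan(H,5.4,2)
E
```

```text
[ 0.57709772 -0.20827718  0.33      ]
t 0.1 pos [ 0.1987 -0.592   0.241 ] F [ 0.0053 -0.6936 -0.5645] M [0.0385 0.0079 0.0058] w 0.9960252026222912
dp [ 0.4808 -0.2436 -0.0887] rot [-0.0307  0.0224 -1.3411] rows 10.924477294106971 8.949022442511465
```

>>> {"method": "servo_tool", "body": {
  "steps": [
    {"dp": [0.03, -0.015, -0.03], "rot": [0, 0, -0.14], "hand": 1},
    {"dp": [0.07, -0.035, -0.06], "rot": [0, 0, -0.28], "hand": 1},
    {"dp": [0.11, -0.055, -0.085], "rot": [0, 0, -0.42], "hand": 1},
    {"dp": [0.155, -0.078, -0.088], "rot": [0, 0, -0.56], "hand": 1},
    {"dp": [0.2, -0.1, -0.088], "rot": [0, 0, -0.7], "hand": 1}
  ]
}}

```text
time_s: 0.6
tool_pos: [0.3541, -0.4368, 0.3309]
orientation: [0.001, 0.871, 0.492, 0.0]
ft_force: [0.4, 0.2, -0.6]
gripper_width: 0.995
```

```bash
python3 -c "
from p import *
plan(loc(ST,-.0565,-.009,.33),5.4,2)"
```

```text
t 0.6 pos [ 0.3541 -0.4368  0.3309] F [ 0.3634  0.2198 -0.617 ] M [-0.0714 -0.0896 -0.0246] w 0.9947700531727155
dp [0.3108 0.0732 0.0009] rot [-0.0319  0.0125 -0.6362] rows 6.386363642737911 4.249742838028963
```

>>> {"method": "servo_tool", "body": {
  "steps": [
    {"dp": [0.045, 0.011, 0], "rot": [-0.006, 0.0025, -0.127], "hand": 1},
    {"dp": [0.09, 0.022, 0], "rot": [-0.012, 0.005, -0.254], "hand": 1},
    {"dp": [0.135, 0.033, 0], "rot": [-0.02, 0.008, -0.381], "hand": 1},
    {"dp": [0.18, 0.044, 0], "rot": [-0.027, 0.01, -0.51], "hand": 1},
    {"dp": [0.22, 0.053, 0], "rot": [-0.032, 0.0125, -0.625], "hand": 1}
  ]
}}

```text
time_s: 1.1
tool_pos: [0.5137, -0.2755, 0.3294]
orientation: [0.011, 0.677, 0.736, 0.013]
ft_force: [1.2, -0.2, 0.7]
gripper_width: 1.0
```

```bash
python3 -c "
from p import *
plan(loc(ST,-.0565,-.009,.30),5.4,2)"
```

```text
t 1.1 pos [ 0.5137 -0.2755  0.3294] F [ 1.2194 -0.24    0.6557] M [-0.0181 -0.0155  0.0073] w 1.0004307906024585
dp [0.0617 0.0678 0.0318] rot [-0.0012 -0.0019 -0.0106] rows 1.9395594895104644 0.07221112324093991
```

>>> {"method": "servo_tool", "body": {
  "steps": [
    {"dp": [0.03, 0.034, 0.005], "rot": [0, 0, -0.01], "hand": 1},
    {"dp": [0.055, 0.06, 0.02], "rot": [0, 0, -0.01], "hand": 1},
    {"dp": [0.0615, 0.0675, 0.03], "rot": [0, 0, -0.01], "hand": 1},
    {"dp": [0.0615, 0.0675, 0.03], "rot": [0, 0, -0.01], "hand": 1},
    {"dp": [0.0615, 0.0675, 0.03], "rot": [0, 0, -0.01], "hand": 1}
  ]
}}

```text
time_s: 1.6
tool_pos: [0.5753, -0.2114, 0.3017]
orientation: [0.01, 0.675, 0.737, 0.013]
ft_force: [-0.8, -0.0, 0.7]
gripper_width: 0.999
```

```bash
python3 - <<'E'
from p import *
plan(loc(ST,-.0565,-.009,.235),5.4,2)
s=eyes.grab_frame('scene');t=eyes.grab_frame('top');cv2.imwrite('pics/s1.png',s)
cv2.imwrite('pics/s1c.png',cv2.resize(s[130:270,180:340],None,fx=4.2,fy=4.2,interpolation=cv2.INTER_CUBIC))
E
```

```text
t 1.6 pos [ 0.5753 -0.2114  0.3017] F [-0.8296 -0.0171  0.6961] M [-0.0108  0.0119  0.018 ] w 0.9990513107993075
dp [ 0.0028 -0.0001  0.0667] rot [-0.0026 -0.0016 -0.0063] rows 1.3358063030347493 0.04652221330207683
```

View pics/s1c.png

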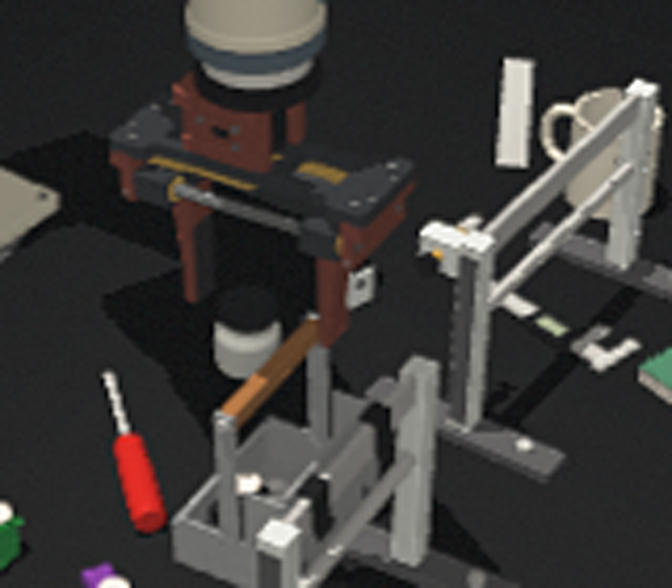

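Picture 6: the open fingers straddle the wooden handle, one on each side (handle from (222,415) to (315,325)). Descending next.

>>> {"method": "servo_tool", "body": {
  "steps": [
    {"dp": [0.001, 0, 0.025], "rot": [-0.002, -0.0015, -0.005], "hand": 1},
    {"dp": [0.002, 0, 0.048], "rot": [-0.002, -0.0015, -0.005], "hand": 1},
    {"dp": [0.002, 0, 0.062], "rot": [-0.002, -0.0015, -0.005], "hand": 1},
    {"dp": [0.002, 0, 0.0665], "rot": [-0.002, -0.0015, -0.005], "hand": 1},
    {"dp": [0.002, 0, 0.0665], "rot": [-0.002, -0.0015, -0.005], "hand": 1}
  ]
}}

```text
time_s: 2.2
tool_pos: [0.5778, -0.209, 0.2356]
orientation: [0.012, 0.674, 0.739, 0.013]
ft_force: [0.0, 0.2, 0.5]
gripper_width: 0.998
```

>>> {"method": "servo_tool", "body": {
  "steps": [
    {"dp": [0, 0, 0], "rot": [0, 0, 0], "hand": 0.5},
    {"dp": [0, 0, 0], "rot": [0, 0, 0], "hand": 0.35},
    {"dp": [0, 0, 0], "rot": [0, 0, 0], "hand": 0.3},
    {"dp": [0, 0, 0], "rot": [0, 0, 0], "hand": 0.26},
    {"dp": [0, 0, 0], "rot": [0, 0, 0], "hand": 0.23}
  ],
  "squeeze": 4
}}

```text
time_s: 2.7
tool_pos: [0.5782, -0.2084, 0.2359]
orientation: [0.012, 0.673, 0.739, 0.013]
ft_force: [0.2, -0.6, 0.9]
gripper_width: 0.587
```

>>> {"method": "servo_tool", "body": {
  "steps": [
    {"dp": [0, 0, 0], "rot": [0, 0, 0], "hand": 0.2},
    {"dp": [0, 0, 0], "rot": [0, 0, 0], "hand": 0.18},
    {"dp": [0, 0, 0], "rot": [0, 0, 0], "hand": 0.16},
    {"dp": [0, 0, 0], "rot": [0, 0, 0], "hand": 0.1},
    {"dp": [0, 0, 0], "rot": [0, 0, 0], "hand": 0}
  ],
  "squeeze": 4
}}

```text
time_s: 3.2
tool_pos: [0.578, -0.2084, 0.2356]
orientation: [0.012, 0.673, 0.739, 0.013]
ft_force: [-0.9, 0.2, 1.0]
gripper_width: 0.139
```

>>> {"method": "servo_tool", "body": {
  "steps": [
    {"dp": [0, 0, 0], "rot": [0, 0, 0], "hand": 0},
    {"dp": [0, 0, 0], "rot": [0, 0, 0], "hand": 0},
    {"dp": [0, 0, 0], "rot": [0, 0, 0], "hand": 0},
    {"dp": [0, 0, 0], "rot": [0, 0, 0], "hand": 0},
    {"dp": [0, 0, 0], "rot": [0, 0, 0], "hand": 0}
  ],
  "squeeze": 25
}}

```text
time_s: 3.7
tool_pos: [0.578, -0.2084, 0.2355]
orientation: [0.012, 0.673, 0.739, 0.013]
ft_force: [-0.8, 0.7, -0.6]
gripper_width: 0.136
```

>>> {"method": "servo_tool", "body": {
  "steps": [
    {"dp": [0, 0, -0.001], "rot": [0, 0, 0], "hand": 0},
    {"dp": [0, 0, -0.002], "rot": [0, 0, 0], "hand": 0},
    {"dp": [0, 0, -0.003], "rot": [0, 0, 0], "hand": 0},
    {"dp": [0, 0, -0.004], "rot": [0, 0, 0], "hand": 0},
    {"dp": [0, 0, -0.005], "rot": [0, 0, 0], "hand": 0}
  ]
}}

```text
time_s: 4.2
tool_pos: [0.5779, -0.2084, 0.2405]
orientation: [0.012, 0.673, 0.739, 0.013]
ft_force: [1.7, 0.1, -4.1]
gripper_width: 0.134
```

```bash
python3 -c "
from p import *
plan(loc(ST,-.0565,-.009,.285),5.4,0)"
```

```text
t 4.2 pos [ 0.5779 -0.2084  0.2405] F [ 1.654   0.1015 -4.0685] M [ 0.0074 -0.1579  0.1153] w 0.13402838226115005
dp [ 0.0002  0.0008 -0.0445] rot [ 0.0355 -0.0001 -0.0012] rows 0.8899309936826368 0.23711017636665593
```

>>> {"method": "servo_tool", "body": {
  "steps": [
    {"dp": [0, 0.001, -0.005], "rot": [0, 0, 0], "hand": 0},
    {"dp": [0, 0.002, -0.013], "rot": [0, 0, 0], "hand": 0},
    {"dp": [0, 0.002, -0.023], "rot": [0, 0, 0], "hand": 0},
    {"dp": [0, 0.002, -0.034], "rot": [0, 0, 0], "hand": 0},
    {"dp": [0, 0.002, -0.043], "rot": [0, 0, 0], "hand": 0}
  ]
}}

```text
time_s: 4.7
tool_pos: [0.5786, -0.2086, 0.2852]
orientation: [0.013, 0.673, 0.739, 0.013]
ft_force: [0.1, 0.2, -2.9]
gripper_width: 0.14
```

>>> {"method": "servo_tool", "body": {
  "steps": [
    {"dp": [0, 0, -0.006], "rot": [0.005, 0, 0], "hand": 0},
    {"dp": [0, 0, -0.012], "rot": [0.015, 0, 0], "hand": 0},
    {"dp": [0, 0, -0.017], "rot": [0.028, 0, 0], "hand": 0},
    {"dp": [0, 0, -0.02], "rot": [0.035, 0, 0], "hand": 0},
    {"dp": [0, 0, -0.02], "rot": [0.035, 0, 0], "hand": 0}
  ]
}}

```text
time_s: 5.2
tool_pos: [0.578, -0.2085, 0.3039]
orientation: [0.0, 0.673, 0.739, 0.0]
ft_force: [-0.6, 0.3, -4.1]
gripper_width: 0.135
```

```bash
python3 - <<'E'
from p import *
plan(loc(ST,-.14,-.009,.305),5.4,0)
s=eyes.grab_frame('scene');t=eyes.grab_frame('top');cv2.imwrite('pics/s2.png',s);cv2.imwrite('pics/t2.png',t)
a=cv2.resize(s[130:280,200:340],None,fx=4,fy=4,interpolation=cv2.INTER_CUBIC)
cv2.imwrite('pics/s2c.png',a)
E
```

```text
t 5.2 pos [ 0.578  -0.2085  0.3039] F [-0.6203  0.3    -4.1208] M [-0.0792 -0.0746 -0.0244] w 0.13472678497456816
dp [ 0.0002 -0.0844 -0.0012] rot [ 0.0009  0.0003 -0.001 ] rows 1.68855389434397 0.008948794248127707
```

View pics/s2c.png

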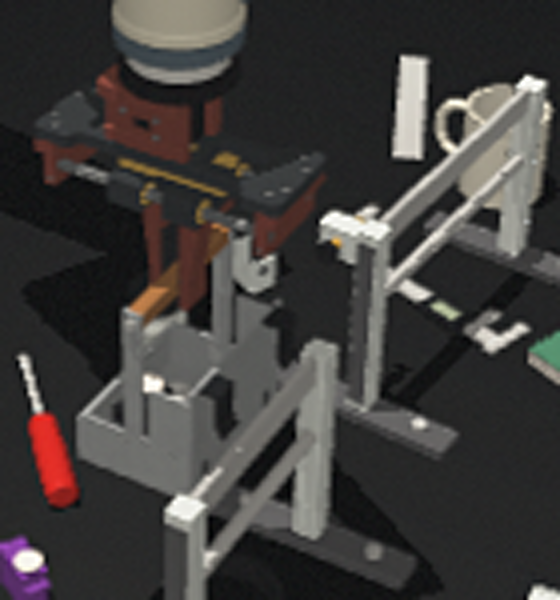

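Picture 7: the tray hangs level in the gripper with both hooks above the storage rail, parts inside. Retreating towards the robot.

>>> {"method": "servo_tool", "body": {
  "steps": [
    {"dp": [0, -0.008, -0.001], "rot": [0, 0, 0], "hand": 0},
    {"dp": [0, -0.024, -0.003], "rot": [0, 0, 0], "hand": 0},
    {"dp": [0, -0.046, -0.006], "rot": [0, 0, 0], "hand": 0},
    {"dp": [0, -0.068, -0.01], "rot": [0, 0, 0], "hand": 0},
    {"dp": [0.003, -0.083, -0.012], "rot": [0, 0, 0], "hand": 0}
  ]
}}

```text
time_s: 5.8
tool_pos: [0.4923, -0.2133, 0.3158]
orientation: [0.0, 0.674, 0.739, 0.0]
ft_force: [-0.3, 0.0, -3.2]
gripper_width: 0.135
```

```bash
python3 -c "
from p import *
plan(loc(DK,-.145,.015,.315),1.0,0)"
```

```text
t 5.8 pos [ 0.4923 -0.2133  0.3158] F [-0.3301  0.0217 -3.2232] M [-0.0679 -0.0074 -0.005 ] w 0.13511707728036407
dp [ 0.4156 -0.0249  0.0008] rot [ 0.0001 -0.      0.0748] rows 8.326338560024046 0.4985890512022083
```

>>> {"method": "servo_tool", "body": {
  "steps": [
    {"dp": [0.01, -0.001, 0], "rot": [0, 0, 0.002], "hand": 0},
    {"dp": [0.03, -0.003, 0], "rot": [0, 0, 0.006], "hand": 0},
    {"dp": [0.06, -0.005, 0], "rot": [0, 0, 0.012], "hand": 0},
    {"dp": [0.095, -0.007, 0], "rot": [0, 0, 0.02], "hand": 0},
    {"dp": [0.13, -0.009, 0], "rot": [0, 0, 0.028], "hand": 0}
  ]
}}

```text
time_s: 6.3
tool_pos: [0.4734, -0.083, 0.3156]
orientation: [0.0, 0.684, 0.729, 0.001]
ft_force: [1.4, -0.3, -4.3]
gripper_width: 0.132
```

>>> {"method": "servo_tool", "body": {
  "steps": [
    {"dp": [0.035, -0.002, 0], "rot": [0, 0, 0.008], "hand": 0},
    {"dp": [0.07, -0.005, 0], "rot": [0, 0, 0.016], "hand": 0},
    {"dp": [0.105, -0.008, 0], "rot": [0, 0, 0.024], "hand": 0},
    {"dp": [0.14, -0.011, 0], "rot": [0, 0, 0.032], "hand": 0},
    {"dp": [0.172, -0.013, 0], "rot": [0, 0, 0.038], "hand": 0}
  ]
}}

```text
time_s: 6.8
tool_pos: [0.4489, 0.0882, 0.3157]
orientation: [0.0, 0.698, 0.717, 0.001]
ft_force: [0.4, -0.5, -3.9]
gripper_width: 0.136
```

>>> {"method": "servo_tool", "body": {
  "steps": [
    {"dp": [0.03, -0.001, 0], "rot": [0, 0, 0.003], "hand": 0},
    {"dp": [0.058, -0.002, 0], "rot": [0, 0, 0.006], "hand": 0},
    {"dp": [0.08, -0.003, 0], "rot": [0, 0, 0.008], "hand": 0},
    {"dp": [0.097, -0.003, 0], "rot": [0, 0, 0.009], "hand": 0},
    {"dp": [0.107, -0.003, 0], "rot": [0, 0, 0.009], "hand": 0}
  ]
}}

```text
time_s: 7.3
tool_pos: [0.4433, 0.1947, 0.3156]
orientation: [0.0, 0.7, 0.714, 0.001]
ft_force: [-0.5, 0.2, -3.8]
gripper_width: 0.139
```

```bash
python3 -c "
from p import *
plan(loc(DK,-.054,.015,.305),1.0,0)"
```

```text
t 7.3 pos [0.4433 0.1947 0.3156] F [-0.5069  0.2138 -3.7841] M [-0.0086 -0.0449 -0.0287] w 0.13946947774270502
dp [0.0035 0.0771 0.0107] rot [ 0.0011 -0.0007  0.0019] rows 1.5575130539541215 0.015347946142017212
```

>>> {"method": "servo_tool", "body": {
  "steps": [
    {"dp": [0.0005, 0.01, 0.001], "rot": [0, 0, 0], "hand": 0},
    {"dp": [0.001, 0.03, 0.004], "rot": [0, 0, 0], "hand": 0},
    {"dp": [0.002, 0.054, 0.008], "rot": [0, 0, 0], "hand": 0},
    {"dp": [0.003, 0.072, 0.011], "rot": [0.001, 0, 0.002], "hand": 0},
    {"dp": [0.003, 0.079, 0.011], "rot": [0.001, 0, 0.002], "hand": 0}
  ]
}}

```text
time_s: 7.8
tool_pos: [0.5244, 0.1967, 0.3039]
orientation: [0.0, 0.702, 0.712, -0.0]
ft_force: [0.7, 0.2, -4.3]
gripper_width: 0.132
```

```bash
python3 - <<'E'
from p import *
plan(loc(DK,-.051,.015,.285),1.0,0)
s=eyes.grab_frame('scene');t=eyes.grab_frame('top');cv2.imwrite('pics/s3.png',s);cv2.imwrite('pics/t3.png',t)
a=cv2.resize(s[100:225,245:345],None,fx=4.6,fy=4.6,interpolation=cv2.INTER_CUBIC)
b=cv2.resize(t[115:190,140:240],None,fx=3.4,fy=3.4,interpolation=cv2.INTER_CUBIC)
c=np.zeros((a.shape[0],a.shape[1]+b.shape[1],3),np.uint8);c[:,:a.shape[1]]=a;c[:b.shape[0],a.shape[1]:]=b;print(c.shape,a.shape)
cv2.imwrite('pics/c3.png',c)
E
```

```text
t 7.8 pos [0.5244 0.1967 0.3039] F [ 0.6887  0.2267 -4.3338] M [-0.0444 -0.1711 -0.0192] w 0.1316712678604079
dp [ 0.0031 -0.0011  0.0189] rot [-0.0003  0.0003 -0.0027] rows 0.3846501757389329 0.017951070490363076
(575, 800, 3) (575, 460, 3)
```

View pics/c3.png

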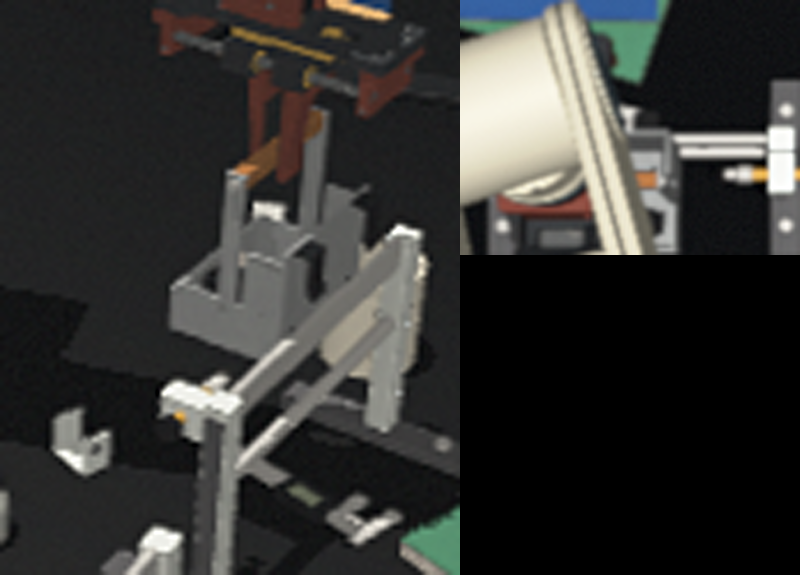

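```bash
python3 - <<'E'
from p import *
o=status.get_obs();p=o['tool_pos'];R=Ro.from_quat(o['orientation'],scalar_first=True).as_matrix()@B.T
T=lambda x,y,z:p+R@(np.array([x,y,z-135.5])/1000)
S=lambda q:(q-[245,100]+.5)*4.6-.5
Tp=lambda q:(q-[140,115]+.5)*3.4-.5+[460,0]
pts=dict(frb=(-45,-60,0),frt=(-45,-60,33),rrb=(45,-60,0),bptop_r=(45,-60,93),bptop_l=(45,60,93),cheekfront=(12,-60,84),handle_r=(0,-57,142))
for k,v in pts.items(): print(k,S(proj('scene',T(*v)))[0],Tp(proj('top',T(*v)))[0])
for y in(-135,135): print('post',S(proj('scene',loc(DK,0,y/1000,.19)))[0],Tp(proj('top',loc(DK,0,y/1000,.19)))[0])
s=cv2.imread('pics/s3.png');a=cv2.resize(s[130:190,275:330],None,fx=9,fy=9,interpolation=cv2.INTER_CUBIC)
def dr(l,c):
  q=[tuple(int(w) for w in ((proj('scene',X)[0]-[275,130]+.5)*9)) for X in l]
  for u,w in zip(q,q[1:]):cv2.line(a,u,w,c,1)
dr([T(-45,-60,33),T(-45,-60,0),T(45,-60,0),T(45,-60,93),T(45,60,93)],(0,255,255));dr([T(12,-60,84),T(45,-60,84)],(0,255,0));dr([T(45,-60,66),T(45,60,66)],(255,0,0))
cv2.imwrite('pics/c4.png',a)
E
```

```text
frb [168.62245699 326.71957669] [678.77342811 255.32390563]
frt [170.82508349 288.44846963] [674.8291371  252.15535869]
rrb [276.28505594 367.69097652] [679.59123726 149.39605955]
bptop_r [286.6136341  255.96785067] [668.0525292  131.40022431]
bptop_l [368.40138647 185.14434714] [515.86983357 131.88967818]
cheekfront [244.11941084 252.33948236] [668.8721446  174.74953457]
handle_r [236.8777569  172.55682735] [656.59987647 180.2842124 ]
post [223.32967533 403.89251765] [781.34996906 137.8386345 ]
post [404.55279718 235.86677713] [459.14097406 139.50396634]
```

View pics/c4.png

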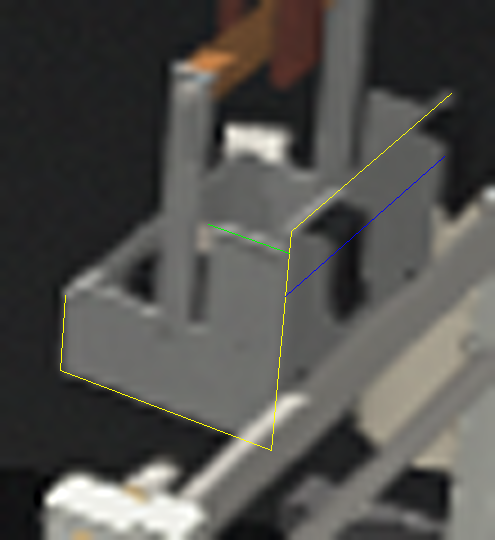

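The overlay (picture 9) matches the tray within about 1 px (residual tilt ~1°, front down), so the pose model holds. Lowering in stages.

>>> {"method": "servo_tool", "body": {
  "steps": [
    {"dp": [0, -0.001, 0.004], "rot": [0, 0, -0.002], "hand": 0},
    {"dp": [0, -0.002, 0.01], "rot": [0, 0, -0.002], "hand": 0},
    {"dp": [0, -0.0025, 0.017], "rot": [0, 0, -0.002], "hand": 0},
    {"dp": [0, -0.0025, 0.024], "rot": [0, 0, -0.002], "hand": 0},
    {"dp": [0, -0.0025, 0.028], "rot": [0, 0, -0.002], "hand": 0}
  ]
}}

```text
time_s: 8.4
tool_pos: [0.5195, 0.1974, 0.2757]
orientation: [-0.0, 0.701, 0.714, -0.001]
ft_force: [-0.5, -0.6, -2.9]
gripper_width: 0.134
```

>>> {"method": "servo_tool", "body": {
  "steps": [
    {"dp": [0, 0, 0.003], "rot": [0, 0, 0], "hand": 0},
    {"dp": [0, 0, 0.006], "rot": [0, 0, 0], "hand": 0},
    {"dp": [0, 0, 0.009], "rot": [0, 0, 0], "hand": 0},
    {"dp": [0, 0, 0.012], "rot": [0, 0, 0], "hand": 0},
    {"dp": [0, 0, 0.014], "rot": [0, 0, 0], "hand": 0}
  ]
}}

```text
time_s: 8.9
tool_pos: [0.5201, 0.1975, 0.2624]
orientation: [-0.0, 0.701, 0.713, -0.0]
ft_force: [1.1, 0.2, -4.7]
gripper_width: 0.137
```

```bash
python3 - <<'E'
from p import *
plan(loc(DK,-.0525,.012,.2355),1.0,0)
s=eyes.grab_frame('scene')
cv2.imwrite('pics/c5.png',cv2.resize(s[135:215,265:345],None,fx=7,fy=7,interpolation=cv2.INTER_CUBIC))
E
```

```text
t 8.9 pos [0.5201 0.1975 0.2624] F [ 1.0932  0.1873 -4.6733] M [-0.0599 -0.0783 -0.0128] w 0.13739695472159125
dp [-0.0007  0.0017  0.0269] rot [-0.0003 -0.      0.0006] rows 0.5383968315477745 0.004611507999034403
```

View pics/c5.png

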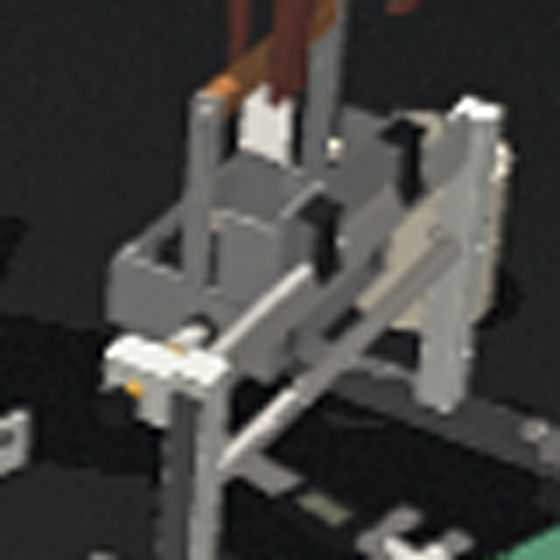

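Picture 10: the near hook's leg at (325,265) covers the rail's top edge, so the legs are behind the rail. Continuing down gently.

>>> {"method": "servo_tool", "body": {
  "steps": [
    {"dp": [0, 0.0015, 0.002], "rot": [0, 0, 0], "hand": 0},
    {"dp": [0, 0.0015, 0.004], "rot": [0, 0, 0], "hand": 0},
    {"dp": [0, 0.0015, 0.006], "rot": [0, 0, 0], "hand": 0},
    {"dp": [0, 0.0015, 0.008], "rot": [0, 0, 0], "hand": 0},
    {"dp": [0, 0.0015, 0.01], "rot": [0, 0, 0], "hand": 0}
  ]
}}

```text
time_s: 9.45
tool_pos: [0.5216, 0.1975, 0.2524]
orientation: [-0.0, 0.701, 0.713, -0.0]
ft_force: [-0.5, 0.4, -3.2]
gripper_width: 0.135
```

>>> {"method": "servo_tool", "body": {
  "steps": [
    {"dp": [0, 0, 0.002], "rot": [0, 0, 0], "hand": 0},
    {"dp": [0, 0, 0.004], "rot": [0, 0, 0], "hand": 0},
    {"dp": [0, 0, 0.006], "rot": [0, 0, 0], "hand": 0},
    {"dp": [0, 0, 0.008], "rot": [0, 0, 0], "hand": 0},
    {"dp": [0, 0, 0.0095], "rot": [0, 0, 0], "hand": 0}
  ]
}}

```text
time_s: 9.95
tool_pos: [0.5215, 0.1975, 0.2429]
orientation: [-0.0, 0.701, 0.713, -0.0]
ft_force: [-0.9, 1.1, -4.4]
gripper_width: 0.131
```

>>> {"method": "servo_tool", "body": {
  "steps": [
    {"dp": [0, 0, 0.001], "rot": [0, 0, 0], "hand": 0},
    {"dp": [0, 0, 0.002], "rot": [0, 0, 0], "hand": 0},
    {"dp": [0, 0, 0.003], "rot": [0, 0, 0], "hand": 0},
    {"dp": [0, 0, 0.004], "rot": [0, 0, 0], "hand": 0},
    {"dp": [0, 0, 0.005], "rot": [0, 0, 0], "hand": 0}
  ]
}}

```text
time_s: 10.45
tool_pos: [0.5216, 0.1975, 0.2381]
orientation: [-0.0, 0.701, 0.713, -0.0]
ft_force: [0.2, -0.5, -3.5]
gripper_width: 0.138
```

>>> {"method": "servo_tool", "body": {
  "steps": [
    {"dp": [0, 0, 0.0003], "rot": [0, 0, 0], "hand": 0},
    {"dp": [0, 0, 0.0006], "rot": [0, 0, 0], "hand": 0},
    {"dp": [0, 0, 0.0009], "rot": [0, 0, 0], "hand": 0},
    {"dp": [0, 0, 0.0012], "rot": [0, 0, 0], "hand": 0},
    {"dp": [0, 0, 0.0015], "rot": [0, 0, 0], "hand": 0}
  ]
}}

```text
time_s: 10.95
tool_pos: [0.5218, 0.1976, 0.2372]
orientation: [0.0, 0.701, 0.713, 0.0]
ft_force: [-2.6, -0.1, 4.5]
gripper_width: 0.133
```

>>> {"method": "servo_tool", "body": {
  "steps": [
    {"dp": [0, -0.0005, -0.0001], "rot": [-0.003, 0, 0], "hand": 0},
    {"dp": [0, -0.001, -0.0002], "rot": [-0.006, 0, 0], "hand": 0},
    {"dp": [0, -0.0015, -0.0003], "rot": [-0.009, 0, 0], "hand": 0},
    {"dp": [0, -0.002, -0.0003], "rot": [-0.012, 0, 0], "hand": 0},
    {"dp": [0, -0.002, -0.0003], "rot": [-0.012, 0, 0], "hand": 0}
  ]
}}

```text
time_s: 11.45
tool_pos: [0.5194, 0.1974, 0.2368]
orientation: [0.004, 0.701, 0.713, 0.004]
ft_force: [0.1, -0.7, -1.5]
gripper_width: 0.132
```

>>> {"method": "servo_tool", "body": {
  "steps": [
    {"dp": [0, 0, 0], "rot": [0, 0, 0], "hand": 0},
    {"dp": [0, 0, 0], "rot": [0, 0, 0], "hand": 0},
    {"dp": [0, 0, 0], "rot": [0, 0, 0], "hand": 0.17},
    {"dp": [0, 0, 0], "rot": [0, 0, 0], "hand": 0.21},
    {"dp": [0, 0, 0], "rot": [0, 0, 0], "hand": 0.25}
  ],
  "squeeze": 5
}}

```text
time_s: 11.95
tool_pos: [0.5198, 0.1975, 0.2371]
orientation: [0.004, 0.701, 0.713, 0.004]
ft_force: [-0.5, 0.1, -0.3]
gripper_width: 0.245
```

```bash
python3 - <<'E'
from p import *
plan(loc(DK,-.0555,.012,.2355),1.0,2)
o=status.get_obs();p=o['tool_pos']
s=eyes.grab_frame('scene');t=eyes.grab_frame('top');cv2.imwrite('pics/s6.png',s);cv2.imwrite('pics/t6.png',t)
a=cv2.resize(s[135:215,265:340],None,fx=7,fy=7,interpolation=cv2.INTER_CUBIC)
b=cv2.resize(t[120:190,180:240],None,fx=4.3,fy=4.3,interpolation=cv2.INTER_CUBIC)
c=np.zeros((a.shape[0],a.shape[1]+b.shape[1],3),np.uint8);c[:,:a.shape[1]]=a;c[:b.shape[0],a.shape[1]:]=b;print(c.shape,a.shape)
cv2.imwrite('pics/c6.png',c)
f=lambda X:(proj('scene',X)[0]-[265,135]+.5)*7
tr=loc(DK,-.053,.012,.1); R=Ro.from_euler('ZY',[1,-2],degrees=True).as_matrix()
for v in((-45,-60,0),(-45,-60,33),(45,-60,0),(45,-60,93),(45,60,93),(51,-42,90),(51,42,90)):print(v,f(tr+R@np.array(v)/1e3))
E
```

```text
t 11.95 pos [0.5198 0.1975 0.2371] F [-0.4711  0.1122 -0.3169] M [-0.0881 -0.0676 -0.0278] w 0.24475512808527433
dp [-0.0007 -0.001   0.0016] rot [-0.0227 -0.0002  0.0005] rows 0.040580965323366316 0.15169412041050476
(560, 783, 3) (560, 525, 3)
(-45, -60, 0) [107.4161 371.3575]
(-45, -60, 33) [108.5012 315.2239]
(45, -60, 0) [267.3999 429.3811]
(45, -60, 93) [275.9943 265.461 ]
(45, 60, 93) [397.8435 154.2034]
(51, -42, 90) [306.0486 257.2409]
(51, 42, 90) [390.9917 179.014 ]
```

View pics/c6.png

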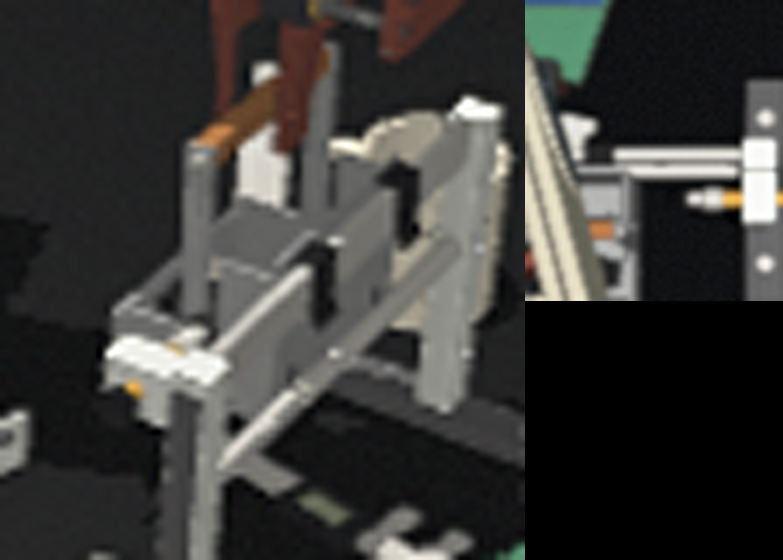

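Picture 11: both black hooks sit on the dock rail (tops at (320,245) and (403,165)), back plate in front of it, parts inside. From the top, the tray edge at x≈637 and the plunger tip at x≈688 (4.3x) leave a gap of about 34–37 mm. Re-gripping lightly, matched to the droop.

>>> {"method": "servo_tool", "body": {
  "steps": [
    {"dp": [0, -0.001, 0.001], "rot": [-0.022, 0, 0], "hand": 0.25},
    {"dp": [0, -0.001, 0.001], "rot": [-0.022, 0, 0], "hand": 0.2},
    {"dp": [0, -0.001, 0.001], "rot": [-0.022, 0, 0], "hand": 0.17},
    {"dp": [0, -0.001, 0.001], "rot": [-0.022, 0, 0], "hand": 0.14},
    {"dp": [0, -0.001, 0.001], "rot": [-0.022, 0, 0], "hand": 0.0}
  ],
  "squeeze": 4
}}

```text
time_s: 12.55
tool_pos: [0.5184, 0.1974, 0.236]
orientation: [0.012, 0.701, 0.713, 0.012]
ft_force: [-2.2, -0.4, 1.5]
gripper_width: 0.136
```

>>> {"method": "servo_tool", "body": {
  "steps": [
    {"dp": [0, 0, 0], "rot": [0, 0, 0], "hand": 0},
    {"dp": [0, 0, 0], "rot": [0, 0, 0], "hand": 0},
    {"dp": [0, 0, 0], "rot": [0, 0, 0], "hand": 0},
    {"dp": [0, 0, 0], "rot": [0, 0, 0], "hand": 0},
    {"dp": [0, 0, 0], "rot": [0, 0, 0], "hand": 0}
  ],
  "squeeze": 15
}}

```text
time_s: 13.05
tool_pos: [0.5184, 0.1974, 0.2359]
orientation: [0.012, 0.701, 0.713, 0.012]
ft_force: [-3.1, 0.2, 3.0]
gripper_width: 0.138
```

```bash
python3 - <<'E'
from p import *
plan(loc(DK,-.0555,-.023,.2355),1.0,2)
E
```

```text
t 13.05 pos [0.5184 0.1974 0.2359] F [-3.0674  0.1721  2.9755] M [-0.0431  0.4143 -0.0142] w 0.13780061406342478
dp [-0.0357  0.0003  0.0005] rot [-0.0015 -0.0001  0.0005] rows 0.714547170397506 0.010488643762852164
```

>>> {"method": "servo_tool", "body": {
  "steps": [
    {"dp": [0, -0.0005, -0.0005], "rot": [0, 0, 0], "hand": 0},
    {"dp": [0, -0.001, -0.0007], "rot": [0, 0, 0], "hand": 0},
    {"dp": [-0.001, -0.001, -0.0007], "rot": [0, 0, 0], "hand": 0},
    {"dp": [-0.003, -0.001, -0.0007], "rot": [0, 0, 0], "hand": 0},
    {"dp": [-0.005, -0.001, -0.0007], "rot": [0, 0, 0], "hand": 0}
  ]
}}

```text
time_s: 13.55
tool_pos: [0.5182, 0.1926, 0.2367]
orientation: [0.012, 0.701, 0.713, 0.013]
ft_force: [3.3, 2.2, -5.0]
gripper_width: 0.134
```

>>> {"method": "servo_tool", "body": {
  "steps": [
    {"dp": [-0.002, 0, 0], "rot": [0, 0, 0], "hand": 0},
    {"dp": [-0.004, 0, 0], "rot": [0, 0, 0], "hand": 0},
    {"dp": [-0.006, 0, 0], "rot": [0, 0, 0], "hand": 0},
    {"dp": [-0.008, 0, 0], "rot": [0, 0, 0], "hand": 0},
    {"dp": [-0.01, 0, 0], "rot": [0, 0, 0], "hand": 0}
  ]
}}

```text
time_s: 14.05
tool_pos: [0.5184, 0.1825, 0.2369]
orientation: [0.012, 0.701, 0.713, 0.013]
ft_force: [4.8, 3.0, -3.1]
gripper_width: 0.134
```

>>> {"method": "servo_tool", "body": {
  "steps": [
    {"dp": [-0.002, 0.0003, 0.0002], "rot": [0, 0, 0], "hand": 0},
    {"dp": [-0.004, 0.0006, 0.0003], "rot": [0, 0, 0], "hand": 0},
    {"dp": [-0.006, 0.0006, 0.0003], "rot": [0, 0, 0], "hand": 0},
    {"dp": [-0.008, 0.0006, 0.0003], "rot": [0, 0, 0], "hand": 0},
    {"dp": [-0.01, 0.0006, 0.0003], "rot": [0, 0, 0], "hand": 0}
  ]
}}

```text
time_s: 14.55
tool_pos: [0.5186, 0.1725, 0.2366]
orientation: [0.012, 0.701, 0.713, 0.012]
ft_force: [0.2, 4.1, 2.8]
gripper_width: 0.136
```

```bash
python3 - <<'E'
from p import *
plan(loc(DK,-.0555,-.023,.2355),1.0,2)
t=eyes.grab_frame('top');cv2.imwrite('pics/t7.png',t)
b=t[140:185,195:240].astype(int).sum(2)//3
print('cols 195..  rows 160-172');[print(160+i,*b[20+i,:]) for i in range(2,13)]
E
```

```text
t 14.55 pos [0.5186 0.1725 0.2366] F [0.1615 4.089  2.8225] M [ 0.7852 -0.1932  0.0534] w 0.13581425136201736
dp [-0.0108  0.0005  0.0011] rot [-0.001  -0.0005  0.0006] rows 0.21674940382885466 0.008250224226991629
cols 195..  rows 160-172
162 199 215 208 156 134 173 137 77 64 87 95 94 94 93 88 107 161 116 59 32 24 23 21 20 21 17 20 23 24 23 20 13 14 9 11 123 244 250 247 247 248 252 252 158 71
163 194 213 212 181 135 147 144 92 82 137 155 156 156 155 144 131 165 119 61 24 10 9 13 17 20 22 44 81 90 90 74 41 23 19 20 125 243 251 247 247 248 252 250 158 72
164 191 215 216 199 137 128 164 119 90 154 181 183 183 183 172 144 167 119 62 28 11 21 43 83 105 105 117 163 178 176 151 110 89 87 82 146 243 250 247 247 248 252 249 172 105
165 181 212 217 204 140 115 155 131 92 138 177 187 185 186 175 144 166 120 63 29 12 25 85 167 200 198 182 209 220 216 193 169 159 157 153 186 245 249 248 248 249 252 250 199 160
166 160 203 216 208 151 111 136 143 101 120 170 184 184 185 175 145 167 118 63 28 15 29 104 198 226 217 198 224 234 231 211 185 174 174 170 197 246 250 248 248 249 252 250 206 175
167 145 
[... 292 characters left out ...]
 63 59 55 138 246 252 249 249 250 253 250 172 109
169 135 185 213 218 205 141 97 109 128 131 162 166 146 155 133 125 158 114 63 30 14 18 17 12 11 16 34 47 51 49 40 19 7 1 8 130 250 254 252 252 253 255 253 171 100
170 141 167 206 217 208 153 105 100 112 113 117 116 106 125 146 137 137 99 61 32 16 18 16 13 16 14 16 12 13 12 13 9 3 0 11 130 248 254 252 253 253 255 248 163 102
171 147 146 198 215 212 173 119 97 98 99 102 103 105 113 134 143 124 102 68 31 18 18 15 17 19 17 20 13 16 14 15 18 11 8 10 95 186 198 191 190 192 193 177 128 99
172 155 135 192 215 216 196 135 98 96 101 115 124 127 126 133 158 162 142 90 38 17 13 17 16 19 18 14 14 19 17 18 18 15 13 11 45 100 115 104 106 108 114 114 107 100
```

>>> {"method": "servo_tool", "body": {
  "steps": [
    {"dp": [-0.0015, 0, -0.0002], "rot": [0, 0, 0], "hand": 0},
    {"dp": [-0.003, 0, -0.0003], "rot": [0, 0, 0], "hand": 0},
    {"dp": [-0.0045, 0, -0.0003], "rot": [0, 0, 0], "hand": 0},
    {"dp": [-0.006, 0, -0.0003], "rot": [0, 0, 0], "hand": 0},
    {"dp": [-0.0075, 0, -0.0003], "rot": [0, 0, 0], "hand": 0}
  ]
}}

```text
time_s: 15.1
tool_pos: [0.5187, 0.1648, 0.2366]
orientation: [0.012, 0.701, 0.713, 0.012]
ft_force: [1.1, 3.5, 2.7]
gripper_width: 0.137
```

>>> {"method": "servo_tool", "body": {
  "steps": [
    {"dp": [-0.0003, 0, 0], "rot": [0, 0, 0], "hand": 0},
    {"dp": [-0.0006, 0, 0], "rot": [0, 0, 0], "hand": 0},
    {"dp": [-0.0009, 0, 0], "rot": [0, 0, 0], "hand": 0},
    {"dp": [-0.0012, 0, 0], "rot": [0, 0, 0], "hand": 0},
    {"dp": [-0.0015, 0, 0], "rot": [0, 0, 0], "hand": 0}
  ]
}}

```text
time_s: 15.6
tool_pos: [0.5187, 0.1635, 0.2366]
orientation: [0.012, 0.701, 0.713, 0.012]
ft_force: [-0.1, 3.6, 2.0]
gripper_width: 0.137
```

>>> {"method": "servo_tool", "body": {
  "steps": [
    {"dp": [-0.0003, 0, 0], "rot": [0, 0, 0], "hand": 0},
    {"dp": [-0.0006, 0, 0], "rot": [0, 0, 0], "hand": 0},
    {"dp": [-0.0009, 0, 0], "rot": [0, 0, 0], "hand": 0},
    {"dp": [-0.0012, 0, 0], "rot": [0, 0, 0], "hand": 0},
    {"dp": [-0.0015, 0, 0], "rot": [0, 0, 0], "hand": 0}
  ]
}}

```text
time_s: 16.1
tool_pos: [0.5188, 0.1619, 0.2366]
orientation: [0.012, 0.701, 0.713, 0.012]
ft_force: [-1.6, 4.9, 2.1]
gripper_width: 0.131
```

>>> {"method": "servo_tool", "body": {
  "steps": [
    {"dp": [-0.0002, 0, 0], "rot": [0, 0, 0], "hand": 0},
    {"dp": [-0.0004, 0, 0], "rot": [0, 0, 0], "hand": 0},
    {"dp": [-0.0006, 0, 0], "rot": [0, 0, 0], "hand": 0},
    {"dp": [-0.0008, 0, 0], "rot": [0, 0, 0], "hand": 0},
    {"dp": [-0.001, 0, 0], "rot": [0, 0, 0], "hand": 0}
  ]
}}

```text
time_s: 16.6
tool_pos: [0.5188, 0.1609, 0.2366]
orientation: [0.012, 0.701, 0.713, 0.012]
ft_force: [-0.3, 4.2, 2.2]
gripper_width: 0.135
```

>>> {"method": "servo_tool", "body": {
  "steps": [
    {"dp": [-0.0002, 0, 0], "rot": [0, 0, 0], "hand": 0},
    {"dp": [-0.0004, 0, 0], "rot": [0, 0, 0], "hand": 0},
    {"dp": [-0.0006, 0, 0], "rot": [0, 0, 0], "hand": 0},
    {"dp": [-0.0008, 0, 0], "rot": [0, 0, 0], "hand": 0},
    {"dp": [-0.001, 0, 0], "rot": [0, 0, 0], "hand": 0}
  ]
}}

```text
time_s: 17.1
tool_pos: [0.5189, 0.1602, 0.2366]
orientation: [0.012, 0.701, 0.713, 0.012]
ft_force: [-0.1, 6.1, 1.5]
gripper_width: 0.136
```

```bash
cat > m.py <<'E'
from p import *
F=[]
for i in range(6):
    t=eyes.grab_frame('top').astype(int).sum(2)//3;o=status.get_obs();F.append(np.r_[o['ft_force'],o['wrist_torque'],o['tool_pos']])
np.set_printoptions(precision=4,suppress=True)
print(o['time_s'],np.mean(F,0))
for r in (163,165,166,167): print(r,'209..',*t[r,209:233])
E
python3 m.py
```

```text
17.4 [-0.3924  5.3001  2.7155  0.8345 -0.0951  0.0553  0.5188  0.1601  0.2367]
163 209.. 88 141 157 158 147 120 132 118 67 26 18 23 43 81 93 90 75 42 22 18 21 125 243 250
165 209.. 100 160 187 181 139 115 135 111 87 151 197 196 183 208 221 216 193 169 158 158 154 187 245 250
166 209.. 104 139 180 177 127 109 131 110 92 166 217 218 198 225 234 231 210 185 175 173 171 197 247 249
167 209.. 110 123 174 177 126 109 133 111 71 108 147 147 151 188 201 198 182 154 141 138 133 175 246 250
```

>>> {"method": "servo_tool", "body": {
  "steps": [
    {"dp": [-0.0002, 0, 0], "rot": [0, 0, 0], "hand": 0},
    {"dp": [-0.0004, 0, 0], "rot": [0, 0, 0], "hand": 0},
    {"dp": [-0.0006, 0, 0], "rot": [0, 0, 0], "hand": 0},
    {"dp": [-0.0008, 0, 0], "rot": [0, 0, 0], "hand": 0},
    {"dp": [-0.001, 0, 0], "rot": [0, 0, 0], "hand": 0}
  ]
}}

```text
time_s: 17.9
tool_pos: [0.5189, 0.1593, 0.2367]
orientation: [0.012, 0.701, 0.713, 0.012]
ft_force: [-0.3, 6.5, 2.4]
gripper_width: 0.132
```

```bash
python3 m.py
```

```text
18.2 [-0.225   5.7305  2.4646  0.9363 -0.0695  0.0447  0.5189  0.1592  0.2367]
163 209.. 85 130 155 158 148 112 119 142 90 30 19 23 44 81 91 89 74 40 21 19 19 126 243 250
165 209.. 109 118 174 189 178 130 124 132 77 95 183 197 182 208 221 216 194 168 159 157 154 186 246 250
166 209.. 119 103 166 188 177 130 124 135 79 106 204 218 199 225 234 231 209 185 176 173 169 197 246 249
167 209.. 111 98 164 187 177 129 128 142 86 72 137 148 153 188 200 199 181 152 141 137 132 175 246 250
```

>>> {"method": "servo_tool", "body": {
  "steps": [
    {"dp": [-0.0002, 0, 0], "rot": [0, 0, 0], "hand": 0},
    {"dp": [-0.0004, 0, 0], "rot": [0, 0, 0], "hand": 0},
    {"dp": [-0.0006, 0, 0], "rot": [0, 0, 0], "hand": 0},
    {"dp": [-0.0008, 0, 0], "rot": [0, 0, 0], "hand": 0},
    {"dp": [-0.001, 0, 0], "rot": [0, 0, 0], "hand": 0}
  ]
}}

```text
time_s: 18.7
tool_pos: [0.5189, 0.1584, 0.2367]
orientation: [0.012, 0.701, 0.713, 0.012]
ft_force: [-0.7, 6.3, 2.7]
gripper_width: 0.138
```

```bash
python3 m.py
```

```text
19.0 [-0.1044  6.2801  2.9768  1.0491 -0.0691  0.0498  0.5189  0.1583  0.2367]
163 209.. 89 93 142 159 150 108 116 166 108 37 22 22 44 81 91 89 74 41 23 18 20 125 243 250
165 209.. 117 94 167 190 179 126 124 165 103 92 182 198 183 209 221 216 194 168 159 158 153 186 245 249
166 209.. 115 94 155 185 178 124 123 166 104 103 202 218 199 225 235 231 211 186 174 174 169 197 246 249
167 209.. 132 102 129 176 178 125 121 165 104 71 133 148 152 188 201 199 181 154 140 138 134 176 246 250
```

>>> {"method": "servo_tool", "body": {
  "steps": [
    {"dp": [0, 0, -0.0001], "rot": [0, 0, 0], "hand": 0},
    {"dp": [0, 0, -0.0002], "rot": [0, 0, 0], "hand": 0},
    {"dp": [0, 0, -0.0002], "rot": [0, 0, 0], "hand": 0.16},
    {"dp": [0, 0, -0.0002], "rot": [0, 0, 0], "hand": 0.18},
    {"dp": [0, 0, -0.0002], "rot": [0, 0, 0], "hand": 0.22}
  ],
  "squeeze": 4
}}

```text
time_s: 19.5
tool_pos: [0.5185, 0.1574, 0.2364]
orientation: [0.012, 0.701, 0.713, 0.011]
ft_force: [-0.1, -0.5, 0.0]
gripper_width: 0.213
```

>>> {"method": "servo_tool", "body": {
  "steps": [
    {"dp": [0, 0, 0], "rot": [0, 0, 0], "hand": 0.4},
    {"dp": [0, 0, 0], "rot": [0, 0, 0], "hand": 0.6},
    {"dp": [0, 0, 0], "rot": [0, 0, 0], "hand": 0.8},
    {"dp": [0, 0, 0], "rot": [0, 0, 0], "hand": 0.8},
    {"dp": [0, 0, 0], "rot": [0, 0, 0], "hand": 0.8}
  ]
}}

```text
time_s: 20.0
tool_pos: [0.5189, 0.1579, 0.2368]
orientation: [0.012, 0.701, 0.713, 0.012]
ft_force: [0.0, 0.5, 0.2]
gripper_width: 0.64
```

```bash
python3 m.py
```

```text
20.3 [-0.0179  0.3527 -0.2443 -0.0389 -0.0481  0.0071  0.5189  0.1579  0.2368]
163 209.. 98 90 141 156 148 112 120 145 93 37 25 23 43 81 91 90 73 41 23 19 19 126 243 250
165 209.. 123 97 159 185 177 132 127 144 88 96 183 198 182 209 220 215 193 168 160 157 152 186 246 249
166 209.. 132 97 136 178 176 128 127 144 86 107 203 218 198 224 235 231 210 185 174 174 170 197 247 250
167 209.. 145 110 122 172 176 130 126 144 86 73 136 149 152 187 201 198 181 154 140 139 133 175 246 250
```

Released with the forces at zero. The plunger tip in the top view is still ~1 px (≈2–3 mm) in from its free position. Retracting.

>>> {"method": "servo_tool", "body": {
  "steps": [
    {"dp": [0, 0, -0.003], "rot": [0, 0, 0], "hand": 0.8},
    {"dp": [0, 0, -0.015], "rot": [0, 0, 0], "hand": 0.8},
    {"dp": [0, 0, -0.04], "rot": [0, 0, 0], "hand": 0.8},
    {"dp": [0, 0, -0.07], "rot": [0, 0, 0], "hand": 0.8},
    {"dp": [0, 0, -0.1], "rot": [0, 0, 0], "hand": 0.8}
  ]
}}

```text
time_s: 20.8
tool_pos: [0.5154, 0.1578, 0.3387]
orientation: [0.012, 0.701, 0.713, 0.012]
ft_force: [0.7, 1.1, 0.9]
gripper_width: 0.803
```

>>> {"method": "servo_tool", "body": {
  "steps": [
    {"dp": [0, -0.02, -0.01], "rot": [0, 0, 0], "hand": 0.8},
    {"dp": [0, -0.05, -0.02], "rot": [0, 0, 0], "hand": 0.8},
    {"dp": [0, -0.09, -0.02], "rot": [0, 0, 0], "hand": 0.8},
    {"dp": [0, -0.11, -0.02], "rot": [0, 0, 0], "hand": 0.8},
    {"dp": [0, -0.11, -0.02], "rot": [0, 0, 0], "hand": 0.8}
  ]
}}

```text
time_s: 21.3
tool_pos: [0.4029, 0.1557, 0.3541]
orientation: [0.012, 0.7, 0.714, 0.013]
ft_force: [-0.2, 0.3, -0.4]
gripper_width: 0.794
```

```bash
python3 m.py; python3 - <<'E'
from p import *
s=eyes.grab_frame('scene');t=eyes.grab_frame('top')
a=cv2.resize(s[130:215,250:345],None,fx=4.2,fy=4.2,interpolation=cv2.INTER_CUBIC)
b=cv2.resize(t[130:210,145:240],None,fx=4.2,fy=4.2,interpolation=cv2.INTER_CUBIC)
c=np.zeros((a.shape[0],a.shape[1]+b.shape[1],3),np.uint8);c[:,:a.shape[1]]=a;c[:b.shape[0],a.shape[1]:]=b;print(c.shape)
cv2.imwrite('pics/c8.png',c)
E
```

```text
21.6 [ 0.1521  0.27    0.2651 -0.044  -0.0778  0.0315  0.4056  0.156   0.3537]
163 209.. 151 151 154 156 146 111 119 144 92 38 22 21 45 81 92 89 75 41 22 20 20 124 243 250
165 209.. 181 180 182 185 176 128 127 144 86 97 184 197 182 208 220 215 193 167 158 157 153 187 245 249
166 209.. 182 180 181 184 174 128 126 144 86 106 203 217 199 224 234 231 210 185 174 173 169 196 246 249
167 209.. 183 181 182 184 174 128 126 143 86 73 136 147 151 188 201 198 180 153 141 138 132 174 246 250
(357, 798, 3)
```

View pics/c8.png

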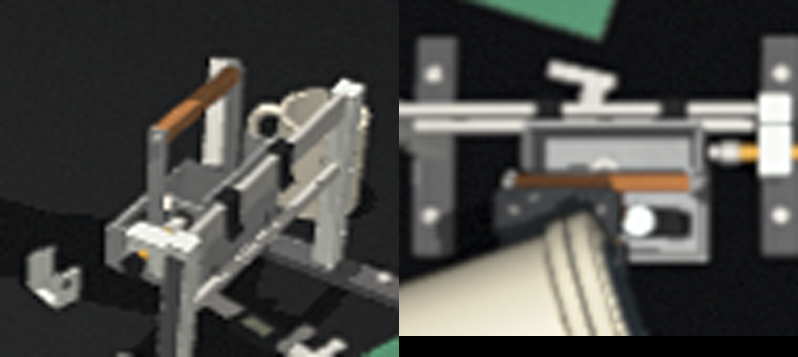

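Picture 12: the tray hangs on the dock rail with both hooks down. The servo and at least one bearing are seen inside (the gripper hides the rest). The right cheek meets the plunger at about (708,152), and the pixel values haven't changed over the last 1.3 s. Handing in.

```bash
python3 -c "
from h import *
print(ctrl.job_done())"
```

```text
the job is handed in; nothing more can be done
None
```

The grey tray now hangs on the dock rail with both hooks down, lightly pressing the stop's plunger. I handed the job in at about 22 s.

- **Move:** I pinched the handle and lifted the tray off the storage rail. It stayed within about 1–2° of level on the way to the dock.
- **Hooking:** I lowered it onto the dock rail about 35 mm clear of the stop. The net downward press was roughly 8 N at first touch.
- **Sliding:** I re-gripped it lightly and slid it in small steps. Sliding friction was about 4 N, and the side force rose to 6.3 N once it met the plunger. That puts about 2 N on the plunger.
- **Release:** The tray moved back about 0.6 mm when I let go. It then stayed still in the top view for the last 1.3 s, with the gripper well clear and forces near zero.

**Less certain:**
- **Plunger depth:** I estimate it is pressed in about 2 mm. The force rise points to about 2.5 mm before release. The pictures shift by only about one pixel (roughly 3 mm), so they only roughly confirm it.
- **Parts:** The last picture shows the servo and at least one bearing in the tray. The gripper hid the rest, so I did not see the second bearing there at the end.

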